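# Fill the vial carrier and lock its keeper at the mark

### The job

The first pocket of the vial carrier is already filled: stand the two loose vials in the others, first in the two-dot pocket, then in the three-dot pocket, upright and fully down. Then, with its cam lever still open, push the sprung keeper slide out over the vials until its pointer meets the blade of the mark post, and while you hold it there squeeze the lever fully shut against the upright grip plate. Finish while still holding: the fingers keep the lever squeezed against the grip plate, with the pointer on the mark; leave the other things on the table where they are.

Things in the scene. Friction and masses are not known exactly. Their poses are not given: they have to be found in the camera images.
- rack: Vial carrier, fixed: grey base plate 110 x 300 x 8 mm (x, y, z), origin at the centre of its underside; the keeper slides out along its +y. On the +y half a white block 50 x 124 mm, top at z = 22 mm, has three round pockets in a row at y = 40, 82, 124 mm, with 1, 2, 3 small raised dots on their -x side. On the -y half an aluminium rail, 20 mm wide, top at z = 53 mm, y = -150 to +10 mm.
- pocket_1 (a point): Centre of the floor of the one-dot pocket (26 mm wide, 14 mm deep, floor 8 mm above the table); holds a vial from the start. Axes as the carrier's.
- pocket_2 (a point): Centre of the floor of the two-dot pocket, same size.
- pocket_3 (a point): Centre of the floor of the three-dot pocket, same size.
- vial_a_mid (a point): Injection vial, 22 mm diameter, 51 mm high, standing in the one-dot pocket; this point is its centre half-way up (25.5 mm above its foot).
- vial_b_mid (a point): Loose standing vial, same kind (body 22 mm diameter up to about 30 mm, then shoulder and 17.6 mm cap; 51 mm high, about 30 g); point at its centre, 25.5 mm above its foot. Seated in a pocket its top is 59 mm above the table. Either loose vial may go in either pocket.
- vial_c_mid (a point): The other loose standing vial, same kind, point at its centre half-way up.
- keeper (a joint): Travel of the keeper slide along the carrier's +y in m: 0 home, 0.11 far stop. A spring pulls it home with 3 to 4 N (friction 1 N): let go, it runs back. It is a dark saddle on the rail, centred at carrier y = -125 mm + travel, top at z = 66 mm, with a flat steel tongue, 16 mm wide, z = 64 to 69 mm, reaching over the vials' tops (tip at carrier y = 54 mm + travel).
- pointer (a point): Tip of the small pointer on the saddle's -x side (48 mm above the table); moves with the keeper.
- mark (a point): Top inner edge (48 mm up) of the 3 mm thin steel blade of the mark post, on the carrier's base at the -x side of the rail. Axes as the carrier's. The keeper is at length when pointer and blade stand at the same place along the carrier's y, 78 to 98 mm of travel from home.
- guard_mid (a point): Centre of the rear (-y) face of the keeper's hand guard, an upright bare-metal cross plate 84 mm wide (x), 4 mm thick, 65 to 105 mm above the table, 15 mm to +y of the grip point. Fingers standing on its -y side, astride grip plate and lever, can push the keeper out by it.
- grip_point (a point): Point fixed on the keeper, 95 mm above the table, carrier x = 0, y = -125 mm + travel; axes as the carrier's. Beside it stands the upright grip plate: 5 mm thick, outer face at x = -14 mm, y = -13 to +17 mm, up to 111 mm above the table; one finger squeezes on that face. With the lever shut, plate and lever measure 28 mm along x, centred here. Open to -y, both x sides and above.
- cam_lever (a joint): Cam lever angle in rad: 0 = fully shut (upright, parallel to the grip plate), 0.40 = fully open, leaning to the carrier's +x. It hinges about a line along y, at x = +9 mm, z = 70 mm of the keeper, rides with the keeper, and stays where it is left; about 5 to 8 N at the paddle shuts it.
- paddle_tip (a point): Outer face of the lever's paddle, 2 mm below its free end. The paddle is 5 mm thick, 24 mm wide (y), 42 mm long from the hinge line; its outer face stands at x = +14 mm from the grip point when shut, its upper end at about x = +30 mm when fully open.
- carton: Bystander: small printed carton 64 x 91 x 36 mm, origin under its centre.
- gauze: Bystander: flat gauze packet 102 x 77 x 14 mm, origin under its centre.
- roll: Bystander: small plaster roll 45 x 33 x 38 mm, origin under its centre.
- marker: Bystander: capped marker pen 135 mm long, 16 mm thick, origin under its centre.
Things that resemble listed ones, but are neither listed nor needed, are in the scene too. What is shaped like the part that bears vial_b_mid but red is not meant.

How it is judged:
By the outcome, as a careful person would: the job done as asked, in the order asked, and still so for the second after the job is handed in, while the arm keeps its last pose, push and grip.
It also fails if it takes over 64 s, if anything falls off the work surface, if the arm or the gripper's body presses on something with over 40 N, if the wrist force passes 120 N, or if a joint passes its speed limit or range.

### The arm

A 7-joint arm with a two-finger parallel gripper is mounted at the origin on a cart in front of the work surface, level with it; the furniture and walls round the work are solid. World frame = base frame: x ahead of the robot, y to its left, z up, the work surface at z = 0. Lengths are in m, angles in rad, forces in N, time in s.
With the tool pointing down it reaches from about 0.425 to 0.825 m from the base axis. Payload 3.6 kg.
Tool frame: the origin (TCP) lies between the finger pads; the fingertips stand 14 mm ahead of it and the grasp point (between the pads) lies 5 mm behind it; z points along the fingers, y is the line along which they close (so a half turn about z gives the same grasp; the last joint's range is limited). The gripper opens to 93 mm and grips with 3 to 60 N. Pads are 15 mm wide; open, the fingers measure 128 mm over their backs; the gripper's body (75 mm by 188 mm) begins 65 mm behind the grasp point.
Start: joints at [-1.359, 0.615, -0.013, 1.423, 0.008, 1.103, -0.04], TCP at [0.154, 0.632, 0.233] pointing down, gripper open.
Joint ranges: [-3.12, 3.12], [-0.3, 2.06], [-1.34, 1.32], [0.26, 2.42], [-1.36, 4.5], [0.01, 1.98], [-2.84, 2.84]. Speed limits (rad/s): [2.79, 2.79, 3.14, 3.14, 3.14, 3.14, 3.14].

### API

Orientations are given as a unit quaternion [w, x, y, z].
In Python, from bench import sensors, viewer, order gives the robot as it stands. The module is installed in compiled form; this text tells all that it offers.
- The arm moves only by the tool play_rows, never from a script. Its argument "targets" is text: rows parted by semicolons, each of 7 numbers parted by spaces: the turn, a rotation vector about the world's x, y, z in rad, then the shift along the world's x, y, z in m, then the gripper command: -1 is shut, 1 is fully open, values between are in proportion. A call has exactly 5 rows; each row is the pose to reach, as a shift and turn from the pose commanded when the call began; what a row does not reach only later rows make up. A row lasts 1/10 s, in which the tool goes at most 50 mm and 8.59 degrees, less where a joint would pass 70% of its speed; a pose out of reach is approached as far as the arm can. A call with a gripper value outside its range is refused whole. The fingers move at their own pace and stop on an object; "newtons" is the grip in N (left out, the last holds). Time passes only in rows, so rows that repeat a pose let the fingers close, or fill a call up. It gives the time, the measured TCP pose, the force, the opening and the grip force at its end, in the units of the state.
- sensors.state(): the state, without advancing time (a new reading comes with each control period).
- viewer.capture(name): name is "scene" or "top" or "wrist"; returns a dict with "image" (420x560x3 uint8, red, green, blue), "fx", "fy", "cx", "cy" (pixels), "origin" and "orientation" of the camera in the world; the wrist camera has in their place "mount" (4x4, takes a point from camera to tool coordinates, whose origin is the TCP and whose axes are the flange's). Camera axes: x right, y down, z forward; pixel columns grow to the right and rows downward; lengths in m; the calibration is good to about 2 mm. A picture is of the moment at which its call begins: read the wrist's pose just before it. There is no depth.
- order.hand_in(): hands the job in; it is judged then, once.
The state is a dict: "time": time; "joints": joint angles; "qvel": joint speeds; "joint_efforts": joint torques, N m; "tool_pos": TCP position; "tool_rot": TCP orientation; "ft_force": force on the tool from outside, world axes, zero at the start; "moment": the same for the moment, N m; "grip_width": finger opening in m; "finger_force": force on a finger pad.
Only numpy, scipy, OpenCV 4.12 (cv2) and the standard library are available. Lean on these libraries where they do the work, as an engineer would, in place of code of your own. Each camera call takes 0.05 s, during which the arm holds its last target. There are 200 camera calls.

## Working session

There is one attempt and no reset: what is moved stays moved. The work goes in short steps, Python scripts to look and compute and a tool call to move; the robot and the scene stay as the last step left them, time stands still between calls to the robot, and variables do not carry over. Pictures are saved under pics/ and viewed, at most 10 in all, crops included, and the job is handed in when it is done.

Besides the shell and the picture viewer there is one more tool, called after "Call:" as name(argument=value, ...) on one line, values as JSON. play_rows: Moves the arm, as the interface text tells. Its arguments: {"type":"object","properties":{"targets":{"type":"string"},"newtons":{"type":"number"}},"required":["targets"]}

```bash
mkdir -p pics
python3 - <<'E'
from bench import sensors, viewer
import cv2,pickle
s=sensors.state();print({k:s[k] for k in('time','tool_pos','tool_rot','grip_width','ft_force')})
for n in('scene','top'):
    c=viewer.capture(n);pickle.dump(c,open(f'{n}0.pkl','wb'))
    cv2.imwrite(f'pics/{n}0.png',c['image'][:,:,::-1]);print(n,{k:c[k] for k in c if k!='image'})
E
```

```text
{'time': 0.0, 'tool_pos': array([0.15354949, 0.63083955, 0.23148969]), 'tool_rot': array([-1.25687253e-04,  1.19049436e-01,  9.92887520e-01, -1.26036933e-03]), 'grip_width': 0.09284044724509447, 'ft_force': array([ 0.06005171,  0.2120472 , -0.48627083])}
scene {'fx': 396.47766114113256, 'fy': 396.47766114113256, 'cx': 283.6869512557829, 'cy': 212.21978375649906, 'origin': array([-0.13163911,  0.42944257,  0.52895326]), 'orientation': array([ 0.25241256, -0.42861978,  0.73721011, -0.45726824])}
top {'fx': 512.6532381552493, 'fy': 512.6532381552493, 'cx': 283.00123725799887, 'cy': 204.13904115962953, 'origin': array([ 0.44113752, -0.00981022,  1.55318144]), 'orientation': array([-0.03757501,  0.70911366, -0.70301088,  0.03900816])}
```

View pics/scene0.png

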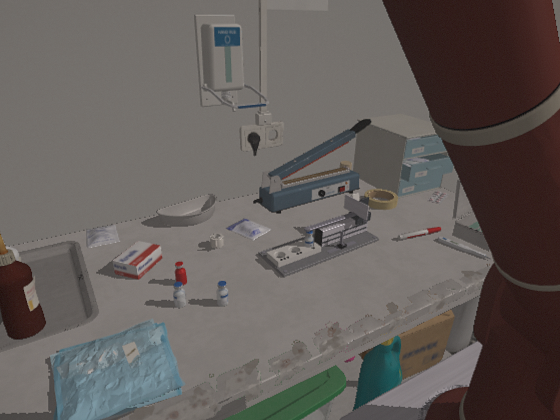

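View pics/top0.png

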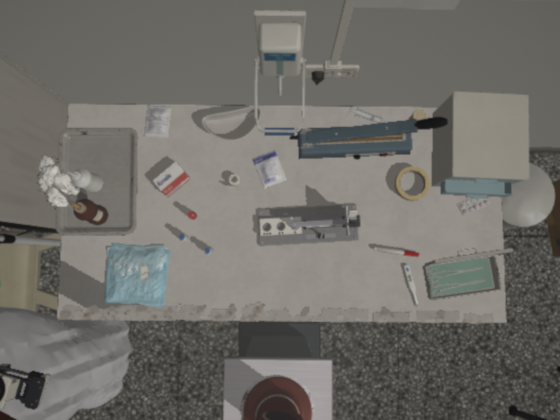

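The scene view shows two blue-capped vials at (180,294) and (222,293), with a red decoy at (181,273). The carrier runs from (270,255) to (370,235), with the block on its left (+y) end. In the top view, the caps are at about (181,236) and (207,249), the red one is at (192,214), and the carrier spans (255..358, 205..245). The two blue-capped vials match the description, and I'll confirm them in an enlarged crop.

```bash
cat > h.py <<'E'
import numpy as np, cv2
from scipy.spatial.transform import Rotation as R
def q(a): return R.from_quat(np.roll(a,-1))
def ray(c,uv):
    d=np.array([(uv[0]-c['cx'])/c['fx'],(uv[1]-c['cy'])/c['fy'],1.])
    return c['origin'],q(c['orientation']).as_matrix()@d
def onz(c,uv,z):
    o,d=ray(c,uv);return o+d*(z-o[2])/d[2]
def proj(c,P):
    p=(np.atleast_2d(P)-c['origin'])@q(c['orientation']).as_matrix()
    return p[:,:2]/p[:,2:]*[c['fx'],c['fy']]+[c['cx'],c['cy']]
def wrist(name):
    from bench import sensors,viewer
    s=sensors.state();c=viewer.capture('wrist')
    T=np.eye(4);T[:3,:3]=q(s['tool_rot']).as_matrix();T[:3,3]=s['tool_pos'];M=T@np.array(c['mount'])
    c['origin']=M[:3,3];c['orientation']=np.roll(R.from_matrix(M[:3,:3]).as_quat(),1)
    cv2.imwrite(f'pics/{name}.png',c['image'][:,:,::-1])
    import pickle;pickle.dump(c,open(name+'.pkl','wb'));return c
E
python3 - <<'E'
import pickle,cv2,numpy as np
from h import *
t=pickle.load(open('top0.pkl','rb'));s=pickle.load(open('scene0.pkl','rb'))
rs=lambda im,x,y,w,h,k:cv2.resize(im[y:y+h,x:x+w,::-1],None,fx=k,fy=k,interpolation=cv2.INTER_CUBIC)
a=rs(t['image'],247,198,120,50,6); b=rs(t['image'],160,195,60,70,4); c=rs(s['image'],155,195,230,115,2)
im=np.zeros((600,800,3),np.uint8);im[:300,:720]=a;im[300:580,:240]=b;im[300:530,260:720]=c
cv2.imwrite('pics/crop0.png',np.clip(im*1.4,0,255).astype(np.uint8))
for n,uv,z in(('v1',(181,236),.05),('v2',(207,249),.05),('red',(192,214),.05),('rackL',(256,225),.01),('rackR',(358,222),.01)):print(n,onz(t,uv,z).round(3))
for n,uv,z in(('v1',(180,284),.05),('v2',(222,284),.05)):print(n,onz(s,uv,z).round(3))
E
```

```text
v1 [0.508 0.286 0.05 ]
v2 [0.471 0.209 0.05 ]
red [0.573 0.255 0.05 ]
rackL [0.545 0.069 0.01 ]
rackR [ 0.557 -0.239  0.01 ]
v1 [0.504 0.28  0.05 ]
v2 [0.465 0.209 0.05 ]
```

View pics/crop0.png

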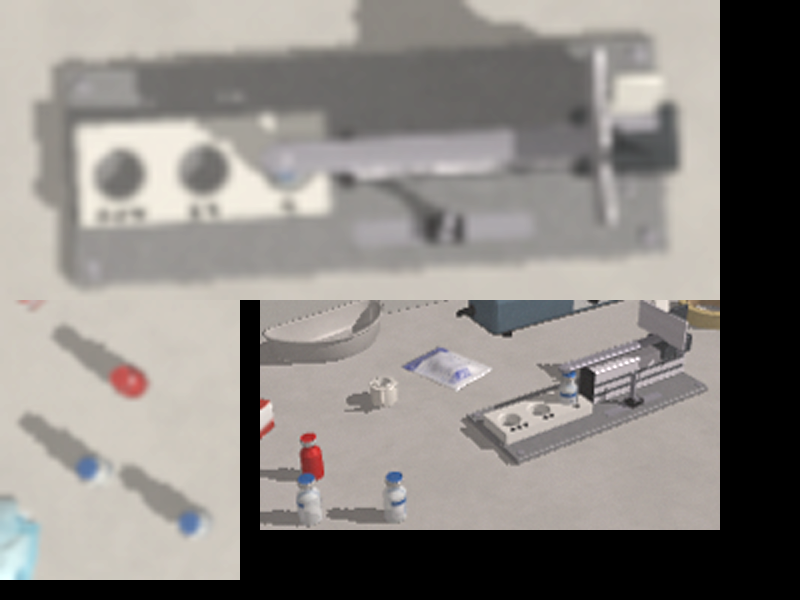

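The enlarged crop confirms both blue-capped clear vials, and the red one is the decoy. The carrier's +y points along world +y with a yaw of about +0.04, and the dots are on the -x side. I'm moving to a hover over the vials.

Call:
play_rows(targets="0 0 -.086 .023 -.029 .004 1;0 0 -.172 .046 -.058 .008 1;0 0 -.258 .07 -.087 .012 1;0 0 -.344 .094 -.116 .016 1;0 0 -.43 .117 -.143 .02 1", newtons=15)

```text
time: 0.6
tool_pos: [0.2716, 0.4867, 0.2524]
tool_rot: [0.0, 0.33, 0.944, -0.001]
ft_force: [1.0, 0.1, -0.6]
grip_width: 0.0932
finger_force: 0.0
```

Call:
play_rows(targets="0 0 -.086 .023 -.029 .004 1;0 0 -.172 .046 -.058 .008 1;0 0 -.258 .07 -.087 .012 1;0 0 -.344 .094 -.116 .016 1;0 0 -.43 .117 -.143 .02 1")

```text
time: 1.1
tool_pos: [0.3884, 0.3438, 0.2725]
tool_rot: [-0.0, 0.524, 0.852, -0.0]
ft_force: [1.0, 0.4, 0.2]
grip_width: 0.0932
finger_force: 0.0
```

Call:
play_rows(targets="0 0 -.086 .023 -.029 .004 1;0 0 -.172 .046 -.058 .008 1;0 0 -.258 .07 -.087 .012 1;0 0 -.344 .094 -.116 .016 1;0 0 -.43 .117 -.143 .02 1")

```text
time: 1.6
tool_pos: [0.5053, 0.2009, 0.2925]
tool_rot: [-0.0, 0.694, 0.72, -0.0]
ft_force: [0.0, 0.2, 0.5]
grip_width: 0.0926
finger_force: 0.0
```

Run:
```python
from h import *
c=wrist('w1')
from bench import sensors
s=sensors.state();print(s['tool_pos'],s['tool_rot'],s['joints'].round(2));print(np.array(c['mount']).round(3),c['fx'],c['origin'])
print(proj(c,[[.506,.283,.05],[.468,.209,.05]]))
for z in(.02,):print([onz(c,uv,z).round(3) for uv in((0,0),(560,0),(0,420),(560,420))])
```

```text
[0.50992719 0.19396026 0.29351901] [3.84920261e-03 6.98046122e-01 7.16042454e-01 1.68341433e-05] [-0.69  0.41  0.42  1.65 -0.18  1.11 -0.2 ]
[[-0.001 -0.962 -0.273  0.076]
 [ 1.    -0.002  0.001  0.001]
 [-0.001 -0.273  0.962 -0.151]
 [ 0.     0.     0.     1.   ]] 341.1245658730885 [0.50342101 0.2766605  0.44376078]
[[280.41538814 103.70111485]
 [245.31978137 168.81218469]]
[array([0.193, 0.381, 0.02 ]), array([0.81 , 0.404, 0.02 ]), array([ 0.085, -0.208,  0.02 ]), array([ 0.963, -0.176,  0.02 ])]
```

View pics/w1.png

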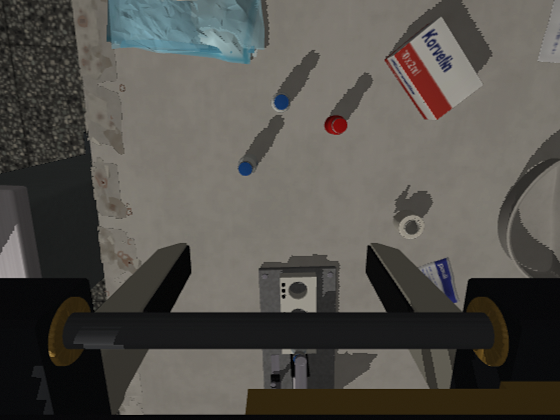

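In the wrist view, the blue caps are at (281,102) and (246,168), matching my estimates. The red decoy is at (336,125), and the carrier's block end is at (297,285). I'll measure the cap centroids now that the arm has settled.

```bash
cat >> h.py <<'E'
def caps(c,zt=.051):
    h=cv2.cvtColor(c['image'],cv2.COLOR_RGB2HSV)
    m=cv2.inRange(h,(100,140,50),(130,255,255))
    n,l,st,ce=cv2.connectedComponentsWithStats(m)
    return [(ce[i].round(1),st[i][4],st[i][2:4],onz(c,ce[i],zt).round(4)) for i in range(1,n) if 15<st[i][4]<5000]
E
python3 - <<'E'
from h import *
from bench import sensors
sensors.state();c=wrist('w1b');s=sensors.state()
for x in caps(c): print(x)
print(s['tool_pos'],R.as_rotvec(q(s['tool_rot'])),q(s['tool_rot']).as_matrix().round(4))
E
```

```text
(array([274.7,  93.7]), np.int32(164), array([14, 15], dtype=int32), array([0.5066, 0.2852, 0.051 ]))
(array([239.6, 161.6]), np.int32(141), array([14, 14], dtype=int32), array([0.4677, 0.2096, 0.051 ]))
(array([443.5, 274. ]), np.int32(304), array([22, 45], dtype=int32), array([0.727 , 0.0715, 0.051 ]))
[0.50799515 0.19644942 0.29311485] [ 2.18356377e+00  2.25184064e+00 -6.19467077e-04] [[-0.0308  0.9995  0.0033]
 [ 0.9995  0.0308 -0.0037]
 [-0.0038  0.0031 -1.    ]]
```

Call:
play_rows(targets="0 0 0 -.009 .002 -.04 1;0 0 0 -.018 .003 -.08 1;0 0 0 -.028 .005 -.12 1;0 0 0 -.037 .007 -.163 1;0 0 0 -.037 .007 -.163 1")

```text
time: 2.2
tool_pos: [0.4617, 0.2094, 0.1249]
tool_rot: [-0.003, 0.691, 0.723, -0.006]
ft_force: [-0.6, 0.0, -0.8]
grip_width: 0.0929
finger_force: 0.0
```

Call:
play_rows(targets="0 0 0 0 0 0 1;0 0 0 0 0 0 1;0 0 0 0 0 0 1;0 0 0 0 0 0 1;0 0 0 0 0 0 1")

```text
time: 2.7
tool_pos: [0.4684, 0.2097, 0.1306]
tool_rot: [0.0, 0.692, 0.722, 0.001]
ft_force: [-0.0, -0.2, 0.2]
grip_width: 0.0933
finger_force: 0.0
```

Run:
```python
from h import *
from bench import sensors
c=wrist('w2');s=sensors.state()
for x in caps(c): print(x)
print(s['tool_pos'],q(s['tool_rot']).as_matrix().round(4))
print(proj(c,[[.4677,.2096,.051],[.4677,.2096,0]]))
```

```text
(array([519.4,  47.6]), np.int32(17), array([7, 7], dtype=int32), array([0.6153, 0.3287, 0.051 ]))
(array([338.4, 112.8]), np.int32(477), array([24, 25], dtype=int32), array([0.506 , 0.2851, 0.051 ]))
(array([274.6, 220.1]), np.int32(367), array([22, 21], dtype=int32), array([0.4672, 0.2098, 0.051 ]))
[0.46814922 0.20963554 0.13034368] [[-4.190e-02  9.991e-01  1.200e-03]
 [ 9.991e-01  4.190e-02  8.000e-04]
 [ 7.000e-04  1.200e-03 -1.000e+00]]
[[275.30815532 220.42755195]
 [275.58647261 201.86179251]]
```

View pics/w2.png

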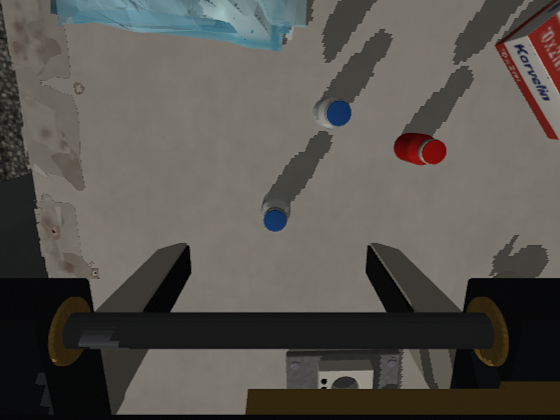

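The cap is at (275,220), directly below the TCP (0.4675, 0.2097). I'm descending to grasp it 37 mm above its foot.

Call:
play_rows(targets="0 0 0 0 0 -.03 1;0 0 0 0 0 -.06 1;0 0 0 0 0 -.085 1;0 0 0 0 0 -.098 1;0 0 0 0 0 -.098 1")

```text
time: 3.25
tool_pos: [0.4669, 0.2091, 0.0304]
tool_rot: [-0.001, 0.692, 0.722, -0.001]
ft_force: [0.1, 0.7, 0.2]
grip_width: 0.0932
finger_force: 0.0
```

Call:
play_rows(targets="0 0 0 0 0 0 0;0 0 0 0 0 0 -1;0 0 0 0 0 0 -1;0 0 0 0 0 0 -1;0 0 0 0 0 0 -1", newtons=12)

```text
time: 3.75
tool_pos: [0.4679, 0.2097, 0.0321]
tool_rot: [0.0, 0.692, 0.722, 0.0]
ft_force: [0.2, -0.6, -0.6]
grip_width: 0.057
finger_force: 0.0
```

Call:
play_rows(targets="0 0 0 0 0 0 -1;0 0 0 0 0 0 -1;0 0 0 0 0 0 -1;0 0 0 0 0 0 -1;0 0 0 0 0 0 -1")

```text
time: 4.25
tool_pos: [0.4677, 0.2095, 0.0316]
tool_rot: [-0.0, 0.692, 0.722, -0.0]
ft_force: [0.6, 0.2, -0.1]
grip_width: 0.0213
finger_force: 12.0
```

Vial held (21 mm, 12 N). I'm lifting it and moving to where the camera can see the carrier's pockets.

Call:
play_rows(targets="0 0 0 0 0 .02 -1;0 0 0 0 0 .06 -1;0 0 0 .008 -.02 .1 -1;0 0 0 .016 -.045 .13 -1;0 0 0 .025 -.08 .16 -1")

```text
time: 4.75
tool_pos: [0.4927, 0.1304, 0.1931]
tool_rot: [-0.0, 0.691, 0.723, 0.001]
ft_force: [-0.3, 0.1, -0.1]
grip_width: 0.0217
finger_force: 12.0
```

Call:
play_rows(targets="0 0 0 .012 -.036 .01 -1;0 0 0 .025 -.072 .02 -1;0 0 0 .038 -.11 .03 -1;0 0 0 .05 -.13 .03 -1;0 0 0 .055 -.14 .03 -1")

```text
time: 5.25
tool_pos: [0.5483, -0.0135, 0.222]
tool_rot: [0.001, 0.694, 0.72, -0.0]
ft_force: [-0.2, -0.5, 0.3]
grip_width: 0.0216
finger_force: 12.0
```

Call:
play_rows(targets="0 0 0 0 0 0 -1;0 0 0 0 0 0 -1;0 0 0 0 0 0 -1;0 0 0 0 0 0 -1;0 0 0 0 0 0 -1")

```text
time: 5.75
tool_pos: [0.5475, -0.0093, 0.2216]
tool_rot: [-0.0, 0.691, 0.722, 0.0]
ft_force: [-0.5, -0.4, -0.1]
grip_width: 0.0215
finger_force: 12.0
```

Run:
```python
from h import *
from bench import sensors
c=wrist('w3');s=sensors.state()
print(s['tool_pos'],q(s['tool_rot']).as_matrix().round(4),s['finger_force'])
y=np.array([-np.sin(.04),np.cos(.04)]);o=np.array([.551,-.085])
print(proj(c,[[*(o+y*a),.022] for a in(.04,.082,.124)]))
```

```text
[ 0.54753304 -0.00963208  0.22160374] [[-4.330e-02  9.991e-01 -3.000e-04]
 [ 9.991e-01  4.330e-02  3.000e-04]
 [ 3.000e-04 -3.000e-04 -1.000e+00]] 11.99473177690379
[[277.30738647 217.15055273]
 [277.38661209 178.82771032]
 [277.47108642 137.96597636]]
```

View pics/w3.png

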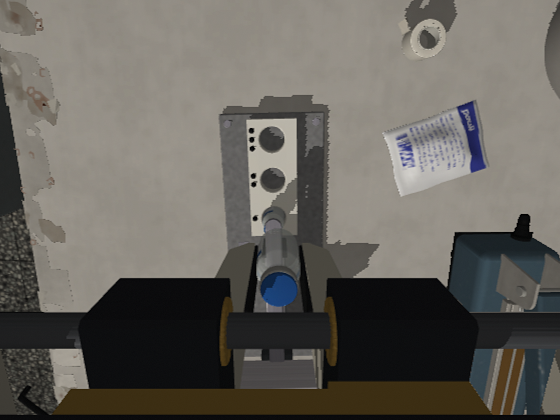

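The carrier is below. The two-dot pocket is at (273,180), the three-dot pocket at (272,139), and the one-dot pocket is occupied near (272,215). I'll fit the rims and the block edge.

Run:
```python
from h import *
import pickle
c=pickle.load(open('w3.pkl','rb'));g=cv2.cvtColor(c['image'],cv2.COLOR_RGB2GRAY)
print(g[180,240:310:2],g[120:200:3,262])
for th in(110,130,150):
    m=((g>th)*255).astype(np.uint8);m[:,:230]=0;m[:,315:]=0;m[:100]=0;m[240:]=0
    inv=255-m; n,l,st,ce=cv2.connectedComponentsWithStats(inv)
    for i in range(1,n):
        if 350<st[i][4]<1200:
            ct=cv2.findContours((l==i).astype(np.uint8),0,cv2.CHAIN_APPROX_NONE)[0][0]
            e=cv2.fitEllipse(ct);print(th,st[i],np.round(e[0],1),np.round(e[1],1),onz(c,e[0],.022).round(4))
# block edges: left/right at rows
for r in(124,128,132,155,160,165):
    d=np.diff(g[r].astype(int));L=240+np.argmax(d[240:256]);Rr=285+np.argmin(d[285:305]);print(r,L,Rr,onz(c,(L+.5,r),.022)[:2].round(4),onz(c,(Rr+.5,r),.022)[:2].round(4))
for col in(255,262,280,290):
    d=np.diff(g[:,col].astype(int));k=112+np.argmax(d[112:125]);print(col,k,onz(c,(col,k+.5),.022)[:2].round(4))
```

```text
[ 95  96  99  99 106 183 184 176 173 183 103  54  55  55  54  53  55  57
  59  59  57  56  73 183 178 181  96 102  94  54  56  58  56  58  58] [184 180 179 156  51  57  56  56  55  83 182 178 178 178 178 178 178 170
  71  54  54  70  92 181 177 179 177]
110 [259 127  25  26 514] [271.1 139.1] [24.3 25.1] [0.5396 0.0375 0.022 ]
110 [260 168  25  25 470] [272.2 179.6] [23.5 23.6] [ 0.5423 -0.0041  0.022 ]
130 [259 126  26  27 541] [271.1 139.2] [24.9 25.8] [0.5396 0.0374 0.022 ]
130 [260 168  25  25 493] [272.1 179.8] [24.1 24.3] [ 0.5423 -0.0044  0.022 ]
150 [258 126  27  27 566] [271.1 139.2] [25.7 26.3] [0.5397 0.0374 0.022 ]
150 [260 168  26  25 519] [272.2 179.9] [24.6 25. ] [ 0.5423 -0.0044  0.022 ]
124 245 296 [0.5135 0.0513] [0.5645 0.0534]
128 253 296 [0.5216 0.0477] [0.5647 0.0495]
132 252 296 [0.5207 0.0437] [0.5649 0.0456]
155 247 296 [0.5161 0.0204] [0.5663 0.0226]
160 247 296 [0.5162 0.0153] [0.5666 0.0174]
165 247 296 [0.5163 0.0101] [0.5668 0.0123]
255 118 [0.5229 0.057 ]
262 118 [0.5298 0.0573]
280 118 [0.5478 0.0581]
290 118 [0.5577 0.0585]
```

Run:
```python
from h import *
import pickle
c=pickle.load(open('w3.pkl','rb'))
for x in caps(c,.2406):print(x)
t=pickle.load(open('top0.pkl','rb'))
for p in((.5396,.0374,.022),(.5423,-.0044,.022)):print(proj(t,p))
print(proj(t,[(.5423-.05*(-.042-.042*k)/.8*0,-.0044-.042,.059) for k in(0,)]))
```

```text
(array([472.5, 138.3]), np.int32(650), array([27, 70], dtype=int32), array([0.6199, 0.059 , 0.2406]))
(array([407.8, 147.8]), np.int32(17), array([6, 4], dtype=int32), array([0.5957, 0.0544, 0.2406]))
(array([278.6, 289. ]), np.int32(979), array([36, 34], dtype=int32), array([ 0.5487, -0.0083,  0.2406]))
[[266.21628662 226.64252876]]
[[280.20454895 225.86176951]]
[[294.55563652 225.14965172]]
```

The top view agrees with the wrist estimate of the pockets to about 1 mm. I'm lowering the vial to just above the two-dot pocket.

Call:
play_rows(targets="0 0 .01 -.006 .0045 -.04 -1;0 0 .01 -.006 .0045 -.08 -1;0 0 .01 -.006 .0045 -.12 -1;0 0 .01 -.006 .0045 -.15 -1;0 0 .01 -.006 .0045 -.16 -1")

```text
time: 6.3
tool_pos: [0.5396, -0.0055, 0.0588]
tool_rot: [-0.002, 0.688, 0.725, -0.002]
ft_force: [-0.6, -0.2, 0.4]
grip_width: 0.0215
finger_force: 12.0
```

Call:
play_rows(targets="0 0 0 0 0 0 -1;0 0 0 0 0 0 -1;0 0 0 0 0 0 -1;0 0 0 0 0 -.003 -1;0 0 0 0 0 -.006 -1")

```text
time: 6.8
tool_pos: [0.5424, -0.0059, 0.0565]
tool_rot: [0.001, 0.688, 0.725, 0.001]
ft_force: [0.5, -0.3, -0.1]
grip_width: 0.0215
finger_force: 12.0
```

Call:
play_rows(targets="0 0 0 0 0 -.003 -1;0 0 0 0 0 -.006 -1;0 0 0 0 0 -.008 -1;0 0 0 0 0 -.008 -1;0 0 0 0 0 -.008 -1")

```text
time: 7.3
tool_pos: [0.5417, -0.006, 0.0475]
tool_rot: [-0.0, 0.688, 0.725, -0.0]
ft_force: [0.5, -0.2, -0.3]
grip_width: 0.0215
finger_force: 12.0
```

It's already inside the pocket with no contact force. I'm going on down to the floor.

Call:
play_rows(targets="0 0 0 0 0 -.003 -1;0 0 0 0 0 -.006 -1;0 0 0 0 0 -.008 -1;0 0 0 0 0 -.008 -1;0 0 0 0 0 -.008 -1")

```text
time: 7.8
tool_pos: [0.5416, -0.0059, 0.0396]
tool_rot: [-0.0, 0.688, 0.725, -0.0]
ft_force: [-0.8, -0.2, 0.6]
grip_width: 0.0213
finger_force: 12.0
```

Call:
play_rows(targets="0 0 0 0 0 -.001 -1;0 0 0 0 0 -.001 -1;0 0 0 0 0 -.001 -.5;0 0 0 0 0 -.001 -.3;0 0 0 0 0 -.001 -.1")

```text
time: 8.3
tool_pos: [0.5418, -0.006, 0.0385]
tool_rot: [0.0, 0.688, 0.725, -0.0]
ft_force: [0.3, 0.1, -0.1]
grip_width: 0.035
finger_force: 0.0
```

Call:
play_rows(targets="0 0 0 0 0 0 .1;0 0 0 0 0 .02 .2;0 0 0 0 0 .06 .3;0 0 0 0 0 .11 .6;0 0 0 0 0 .15 1")

```text
time: 8.8
tool_pos: [0.542, -0.0062, 0.1908]
tool_rot: [0.001, 0.689, 0.725, 0.0]
ft_force: [1.0, 0.1, -0.8]
grip_width: 0.0719
finger_force: 0.0
```

Call:
play_rows(targets="0 0 0 0 0 0.03 1;0 0 0 0 0 0.03 1;0 0 0 0 0 0.03 1;0 0 0 0 0 0.03 1;0 0 0 0 0 0.03 1")

```text
time: 9.3
tool_pos: [0.5407, -0.0058, 0.217]
tool_rot: [-0.001, 0.688, 0.725, -0.001]
ft_force: [0.2, -0.5, 0.3]
grip_width: 0.0928
finger_force: 0.0
```

Run:
```python
from h import *
from bench import sensors
c=wrist('w4');s=sensors.state();print(s['tool_pos'])
for x in caps(c,.059):print(x)
cv2.imwrite('pics/w4c.png',cv2.resize(c['image'][90:330,180:420,::-1],None,fx=2.4,fy=2.4,interpolation=cv2.INTER_CUBIC))
```

```text
[ 0.5408853  -0.00589936  0.21714518]
(array([481.6, 144. ]), np.int32(660), array([27, 71], dtype=int32), array([0.7209, 0.0496, 0.059 ]))
(array([416.3, 153.2]), np.int32(22), array([7, 5], dtype=int32), array([0.6639, 0.0384, 0.059 ]))
(array([278.1, 194.1]), np.int32(211), array([17, 17], dtype=int32), array([ 0.5414, -0.0059,  0.059 ]))
```

View pics/w4c.png

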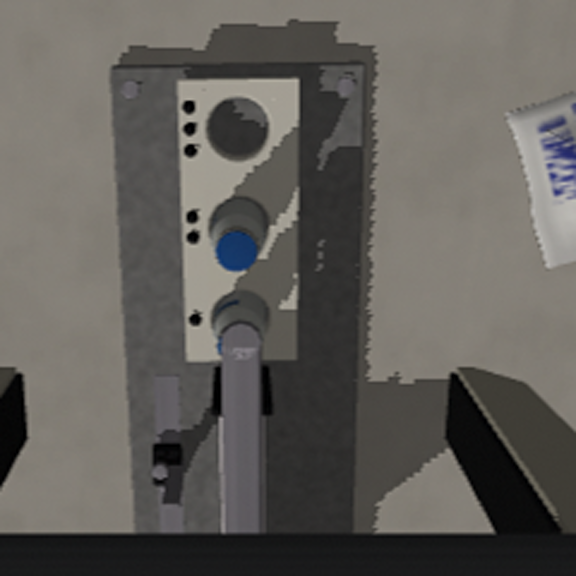

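The vial stands upright in the two-dot pocket. Its cap is at crop (236,250), or (0.5414, -0.0059), which is where it was released. Next is vial c at (0.506, 0.285).

Call:
play_rows(targets="0 0 0 -.005 .045 0 .5;0 0 0 -.01 .09 0 .4;0 0 0 -.016 .135 0 .4;0 0 0 -.022 .18 0 .4;0 0 0 -.027 .225 0 .4")

```text
time: 9.85
tool_pos: [0.5139, 0.2206, 0.2177]
tool_rot: [-0.0, 0.689, 0.725, -0.001]
ft_force: [1.1, -0.1, 0.6]
grip_width: 0.0658
finger_force: 0.0
```

Call:
play_rows(targets="0 0 0 -.003 .035 -.025 .4;0 0 0 -.006 .055 -.06 .4;0 0 0 -.008 .065 -.1 .4;0 0 0 -.008 .066 -.115 .4;0 0 0 -.008 .066 -.115 .4")

```text
time: 10.35
tool_pos: [0.5042, 0.2846, 0.0999]
tool_rot: [-0.001, 0.688, 0.726, -0.004]
ft_force: [0.4, 0.2, -0.1]
grip_width: 0.0651
finger_force: 0.0
```

Call:
play_rows(targets="0 0 0 0 0 0 .4;0 0 0 0 0 0 .4;0 0 0 0 0 0 .4;0 0 0 0 0 0 .4;0 0 0 0 0 0 .4")

```text
time: 10.85
tool_pos: [0.5071, 0.2851, 0.1043]
tool_rot: [0.0, 0.689, 0.725, 0.001]
ft_force: [-0.1, -0.3, -0.3]
grip_width: 0.0655
finger_force: 0.0
```

Run:
```python
from h import *
from bench import sensors
c=wrist('w5');s=sensors.state();print(s['tool_pos'],s['grip_width'])
for x in caps(c,.051):print(x)
```

```text
[0.50692487 0.28506861 0.10415485] 0.06516359493830137
(array([530.8, 121.9]), np.int32(32), array([10,  6], dtype=int32), array([0.652 , 0.3613, 0.051 ]))
(array([275. , 231.9]), np.int32(454), array([25, 24], dtype=int32), array([0.5062, 0.2858, 0.051 ]))
```

Call:
play_rows(targets="0 0 0 -.0005 .0005 -.03 .4;0 0 0 -.0005 .0005 -.055 .4;0 0 0 -.0005 .0005 -.0725 .4;0 0 0 -.0005 .0005 -.0725 .4;0 0 0 -.0005 .0005 -.0725 0")

```text
time: 11.4
tool_pos: [0.5065, 0.2856, 0.0314]
tool_rot: [0.0, 0.689, 0.725, 0.0]
ft_force: [0.1, 0.4, 0.6]
grip_width: 0.0603
finger_force: 0.0
```

Call:
play_rows(targets="0 0 0 0 0 0 -1;0 0 0 0 0 0 -1;0 0 0 0 0 0 -1;0 0 0 0 0 0 -1;0 0 0 0 0 0 -1")

```text
time: 11.9
tool_pos: [0.5062, 0.2856, 0.0314]
tool_rot: [-0.0, 0.688, 0.725, 0.0]
ft_force: [-0.2, 0.8, 0.7]
grip_width: 0.0215
finger_force: 12.5
```

Call:
play_rows(targets="0 0 0 0 0 0 -1;0 0 0 0 0 .02 -1;0 0 0 0 0 .06 -1;0 0 0 .006 -.03 .09 -1;0 0 0 .012 -.07 .1 -1")

```text
time: 12.4
tool_pos: [0.5199, 0.2182, 0.1342]
tool_rot: [0.001, 0.686, 0.727, 0.003]
ft_force: [0.7, -0.8, -0.4]
grip_width: 0.022
finger_force: 11.9
```

Call:
play_rows(targets="0 0 0 .005 -.04 0 -1;0 0 0 .01 -.085 0 -1;0 0 0 .015 -.13 0 -1;0 0 0 .02 -.165 0 -1;0 0 0 .021 -.179 -.01 -1")

```text
time: 12.9
tool_pos: [0.5406, 0.0309, 0.1224]
tool_rot: [0.002, 0.691, 0.723, 0.0]
ft_force: [-0.2, -0.5, -0.3]
grip_width: 0.0219
finger_force: 11.9
```

Call:
play_rows(targets="0 0 0 0 0 -.02 -1;0 0 0 0 0 -.045 -1;0 0 0 0 0 -.06 -1;0 0 0 0 0 -.06 -1;0 0 0 0 0 -.06 -1")

```text
time: 13.4
tool_pos: [0.5393, 0.0364, 0.0613]
tool_rot: [0.0, 0.689, 0.725, -0.0]
ft_force: [0.3, 0.4, 0.4]
grip_width: 0.0222
finger_force: 11.9
```

Call:
play_rows(targets="0 0 0 0 0 -.002 -1;0 0 0 0 0 -.005 -1;0 0 0 0 0 -.008 -1;0 0 0 0 0 -.011 -1;0 0 0 0 0 -.013 -1")

```text
time: 13.9
tool_pos: [0.5391, 0.0366, 0.0479]
tool_rot: [-0.0, 0.688, 0.725, -0.0]
ft_force: [-0.3, -0.1, -0.2]
grip_width: 0.0218
finger_force: 11.9
```

Call:
play_rows(targets="0 0 0 0 0 -.003 -1;0 0 0 0 0 -.006 -1;0 0 0 0 0 -.009 -1;0 0 0 0 0 -.009 -1;0 0 0 0 0 -.009 -1")

```text
time: 14.4
tool_pos: [0.5389, 0.0366, 0.0391]
tool_rot: [-0.0, 0.688, 0.725, -0.0]
ft_force: [-0.6, -1.3, 1.2]
grip_width: 0.0219
finger_force: 12.0
```

Call:
play_rows(targets="0 0 0 0 0 0 -1;0 0 0 0 0 0 -.5;0 0 0 0 0 0 -.3;0 0 0 0 0 0 0;0 0 0 0 0 0 .1")

```text
time: 14.9
tool_pos: [0.5393, 0.0365, 0.0391]
tool_rot: [0.0, 0.688, 0.725, 0.0]
ft_force: [0.1, -0.1, -0.6]
grip_width: 0.0426
finger_force: 0.0
```

Call:
play_rows(targets="0 0 0 0 0 .03 .1;0 0 0 0 0 .07 .3;0 0 0 0 -.03 .11 1;0 0 0 0 -.07 .14 1;0 0 0 0.0 -.11 .17 1")

```text
time: 15.4
tool_pos: [0.5392, -0.0742, 0.2109]
tool_rot: [0.0, 0.688, 0.726, 0.0]
ft_force: [1.1, -0.1, -0.1]
grip_width: 0.0783
finger_force: 0.0
```

Call:
play_rows(targets="0 0 0 0 -.04 .02 1;0 0 0 0 -.08 .04 1;0 0 0 0 -.11 .06 1;0 0 0 0 -.12 .06 1;0 0 0 0 -.12 .06 1")

```text
time: 15.9
tool_pos: [0.5386, -0.1945, 0.2686]
tool_rot: [-0.0, 0.69, 0.724, -0.0]
ft_force: [0.3, 0.9, 0.5]
grip_width: 0.0931
finger_force: 0.0
```

Call:
play_rows(targets="0 0 0 0 0 0 1;0 0 0 0 0 0 1;0 0 0 0 0 0 1;0 0 0 0 0 0 1;0 0 0 0 0 0 1")

```text
time: 16.4
tool_pos: [0.5393, -0.1928, 0.2689]
tool_rot: [-0.0, 0.688, 0.726, -0.0]
ft_force: [0.3, 0.3, 0.6]
grip_width: 0.0932
finger_force: 0.0
```

Run:
```python
from h import *
from bench import sensors
c=wrist('w6');s=sensors.state();print(s['tool_pos'],q(s['tool_rot']).as_matrix().round(4))
for x in caps(c,.059):print(x)
cv2.imwrite('pics/w6c.png',cv2.resize(c['image'][20:320,150:430,::-1],None,fx=2,fy=2,interpolation=cv2.INTER_CUBIC))
```

```text
[ 0.53928587 -0.1930441   0.26900008] [[-5.270e-02  9.986e-01 -3.000e-04]
 [ 9.986e-01  5.270e-02  1.000e-04]
 [ 2.000e-04 -3.000e-04 -1.000e+00]]
(array([180.3, 307.4]), np.int32(20), array([7, 4], dtype=int32), array([ 0.4311, -0.3513,  0.059 ]))
```

View pics/w6c.png

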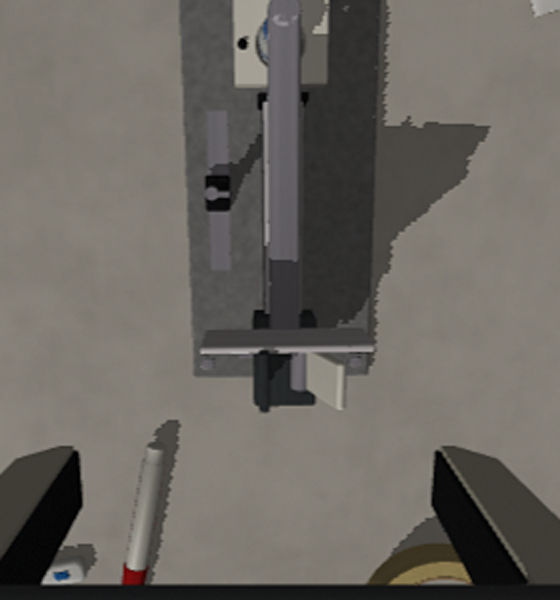

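The crop shows the mark post at (217,193), the guard edge at y≈350, the grip plate at (262,380), and the open lever leaning to +x at (330,380). The pointer is hidden under the guard. I'll tilt the camera in from behind on the -x side to get pointer and mark in one picture.

Call:
play_rows(targets=".07 0 0 -.01 -.015 -.02 1;.14 0 0 -.02 -.03 -.04 1;.21 0 0 -.03 -.045 -.07 1;.27 0 0 -.035 -.057 -.1 1;.27 0 0 -.035 -.057 -.1 1")

```text
time: 16.95
tool_pos: [0.4999, -0.2542, 0.1649]
tool_rot: [-0.096, 0.686, 0.715, 0.095]
ft_force: [0.1, 0.4, -0.1]
grip_width: 0.0928
finger_force: 0.0
```

Call:
play_rows(targets="0 0 0 0 0 0 1;0 0 0 0 0 0 1;0 0 0 0 0 0 1;0 0 0 0 0 0 1;0 0 0 0 0 0 1")

```text
time: 17.45
tool_pos: [0.5049, -0.2497, 0.1701]
tool_rot: [-0.092, 0.682, 0.719, 0.098]
ft_force: [-0.9, 0.3, 0.0]
grip_width: 0.0929
finger_force: 0.0
```

Run:
```python
from h import *
import pickle
from bench import sensors
c=wrist('w7');s=sensors.state();print(s['tool_pos'])
a=.053;o=np.array([.546,-.0874]);X=np.array([np.cos(a),np.sin(a)]);Y=np.array([-np.sin(a),np.cos(a)])
w=lambda x,y,z:[*(o+x*X+y*Y),z]
P=[w(-.055,-.15,.008),w(.055,-.15,.008),w(-.042,-.11,.105),w(.042,-.11,.105),w(-.0,-.125,.048),w(-.03,-.037,.048)]
print(proj(c,P).round(1))
c6=pickle.load(open('w6.pkl','rb'));print((proj(c6,P)-[150,20])*2)
cv2.imwrite('pics/w7c.png',cv2.resize(c['image'][30:310,160:360,::-1],None,fx=2.1,fy=2.1,interpolation=cv2.INTER_CUBIC))
```

```text
[ 0.50469211 -0.24992439  0.16982266]
[[268.5 227.4]
 [382.3 227. ]
 [286.  178.2]
 [409.2 178.1]
 [332.9 200.9]
 [297.3  96.7]]
[[186.42284202 378.98113119]
 [361.16117941 378.73485842]
 [191.41845489 355.64939162]
 [367.61430638 355.40254175]
 [275.88117825 356.21693853]
 [220.16972208 194.82786449]]
```

View pics/w7c.png

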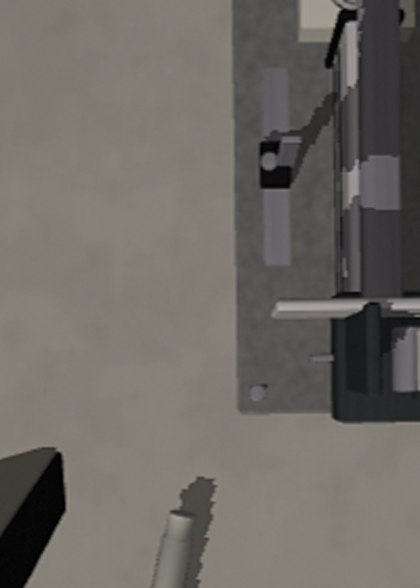

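The picture shows the pointer peg with its tip at crop (311,357), and the mark blade at about (277–300, 138) on its post. That is roughly 88 mm of travel. The -y end of the carrier lies about 5 mm further to +x than my model predicts, so I'll refine the yaw by least squares.

Run:
```python
from h import *
import pickle
from scipy.optimize import least_squares
c6=pickle.load(open('w6.pkl','rb'));c7=pickle.load(open('w7.pkl','rb'))
uv=lambda p,o,k:[(p[0]+.5)/k-.5+o[0],(p[1]+.5)/k-.5+o[1]]
obs=[(c6,(-.055,-.15,.008),uv((194,376),(150,20),2)),(c6,(.055,-.15,.008),uv((370,374),(150,20),2)),
(c6,(-.042,-.11,.105),uv((201,353),(150,20),2)),(c6,(.042,-.11,.105),uv((373,351),(150,20),2)),
(c6,(-.025,.02,.022),uv((235,84),(150,20),2)),(c6,(.025,.02,.022),uv((328,84),(150,20),2)),
(c7,(-.055,-.15,.008),uv((239,413),(160,30),2.1)),(c7,(-.042,-.11,.105),uv((273,315),(160,30),2.1))]
W=lambda p,P:[p[0]+np.cos(p[2])*P[0]-np.sin(p[2])*P[1],p[1]+np.sin(p[2])*P[0]+np.cos(p[2])*P[1],P[2]]
def f(p):
    r=[proj(c,W(p,P))[0]-u for c,P,u in obs]
    for P,m in(((0,.082),(.5417,-.0055)),((0,.124),(.539,.0365))): r.append((np.array(W(p,(*P,0))[:2])-m)*1500)
    return np.concatenate(r)
s=least_squares(f,[.546,-.087,.06],loss='soft_l1');p=s.x;print(p.round(4));print(s.fun.reshape(-1,2).round(1))
print('grip',np.round(W(p,(0,-.125,.095)),4))
def inv(P):
    d=np.array(P[:2])-p[:2];return np.array([d[0]*np.cos(p[2])+d[1]*np.sin(p[2]),-d[0]*np.sin(p[2])+d[1]*np.cos(p[2])]).round(4)
for n,q_ in(('ptr tip',(311,357)),('blade in',(300,140)),('blade out',(280,138))):print(n,inv(onz(c7,uv(q_,(160,30),2.1),.048)))
g=cv2.cvtColor(c7['image'],cv2.COLOR_RGB2GRAY)
print(g[90:112,288:306]);print(g[194:206,304:322])
```

```text
[ 0.5477 -0.0865  0.0702]
[[-0.1  1.8]
 [-0.7  1.3]
 [-0.7  1.5]
 [ 1.5  0.9]
 [-0.9  0.4]
 [-1.2 -0.5]
 [-0.5  1.1]
 [ 1.6 -1.7]
 [ 0.4  1.2]
 [ 0.   1. ]]
grip [ 0.5565 -0.2112  0.095 ]
ptr tip [-0.0252 -0.1243]
blade in [-0.0279 -0.0371]
blade out [-0.036  -0.0362]
[[ 95  95  98  98  99  99  99  99  98  92  87  86  83  82  82  78  60  42]
 [ 96  94  93  93  97 101 100 100 101  93  85  84  83  80  79  62  43  44]
 [ 95  72  53  54  77  97  97  97  97  74  45  46  46  45  44  45  46  47]
 [ 78  53  55  56  56  55  53  52  53  49  45  47  46  47  46  47  48  48]
 [ 77  54  57  57  57  58  51  51  57  55  53  54  55  56  54  49  47  48]
 [ 56  56  57  57  58  62  85  99  99  98 100  98  98  97  89  64  46  47]
 [ 55  54  55  55  55  62  91 107 105 106 106 106 105 104  95  68  45  46]
 [ 24  25  25  24  23  46  91 108 105 105 105 106 105 105 106  79  44  45]
 [ 11  11   8   5   7  55  77  68  67  67  68  67  67  67  55  41  43  46]
 [ 13  11   8   7  11  62  82  75  74  73  73  73  74  77  62  43  45  44]
 [ 12   9   6   4  17  64  83  75  74  74  73  74  74  74  58  45  45  44]
 [ 11 
[... 1020 characters left out ...]
 86  56  17  27  33  39]
 [ 86  87  87  86  85  85  81  81  81  81  82  82  83  55  17  27  31  38]
 [ 86  87  85  83  80  80  79  79  73  69  69  69  70  51  29  27  32  39]
 [ 86  87  86  74  70  80  84  85  86  88  89  89  90  93  69  31  33  39]
 [ 87  86  83  84  93 104 104 103 102 103 102 102 102 104  79  34  32  38]
 [ 87  87  86  83  95 106 105 104 105 105 104 103 102 101  76  32  31  38]
 [ 89  89  88  87  89  90  86  86  88  86  87  85  74  48  26  25  32  38]
 [ 88  90  89  90  89  90  88  89  90  89  88  86  87  67  31  26  32  38]
 [ 85  87  87  87  88  90  88  91  89  89  86  85  86  66  32  28  31  38]
 [ 82  83  83  85  86  86  86  88  88  86  85  83  85  66  32  26  32  37]]
```

Call:
play_rows(targets="-.07 0 .004 .013 .001 0 .7;-.14 0 .008 .026 .002 0 .45;-.21 0 .012 .04 .004 0 .45;-.27 0 .017 .053 .005 0 .45;-.27 0 .017 .053 .005 0 .45")

```text
time: 18.0
tool_pos: [0.5599, -0.2411, 0.1691]
tool_rot: [-0.001, 0.68, 0.734, 0.0]
ft_force: [0.5, 0.3, 0.4]
grip_width: 0.0675
finger_force: 0.0
```

Call:
play_rows(targets="0 0 0 0 0 0 .45;0 0 0 0 0 0 .45;0 0 0 0 0 0 .45;0 0 0 0 0 0 .45;0 0 0 0 0 0 .45")

```text
time: 18.5
tool_pos: [0.5568, -0.2462, 0.1692]
tool_rot: [-0.001, 0.683, 0.731, -0.001]
ft_force: [0.5, 0.1, 0.1]
grip_width: 0.0674
finger_force: 0.0
```

Run:
```python
from h import *
import pickle
from bench import sensors
s=sensors.state();print(s['tool_pos'],s['grip_width'],q(s['tool_rot']).as_matrix().round(4),s['ft_force'])
p=[.5477,-.0865,.0702]
def inv(P):
    d=np.array(P[:2])-p[:2];return np.array([d[0]*np.cos(p[2])+d[1]*np.sin(p[2]),-d[0]*np.sin(p[2])+d[1]*np.cos(p[2])]).round(4)
c7=pickle.load(open('w7.pkl','rb'))
a,b=inv(onz(c7,(308,200.3),.048)),inv(onz(c7,(302.5,96.2),.048));print(a,b,b-a)
# image-free lateral check: saddle/plate edges in w6 at rows below guard
c6=pickle.load(open('w6.pkl','rb'));g=cv2.cvtColor(c6['image'],cv2.COLOR_RGB2GRAY)
print(g[200:224:3,272:330])
W=lambda P:[p[0]+np.cos(p[2])*P[0]-np.sin(p[2])*P[1],p[1]+np.sin(p[2])*P[0]+np.cos(p[2])*P[1],P[2]]
print(proj(c6,[W((-.014,-.138,.111)),W((-.009,-.138,.111)),W((.03,-.137,.112)),W((-.014,-.11,.111))]).round(1))
print(proj(c6,[W((-.008,.054,.069)),W((.008,.054,.069))]).round(1), g[20:40:4,280:310])
```

```text
[ 0.55677948 -0.24618638  0.16920675] 0.06740321730642673 [[-6.740e-02  9.977e-01 -2.400e-03]
 [ 9.977e-01  6.740e-02  1.000e-04]
 [ 3.000e-04 -2.400e-03 -1.000e+00]] [0.51899596 0.06610956 0.10818534]
[-0.025  -0.1248] [-0.028  -0.0369] [-0.003   0.0879]
[[ 80  80  80  84  63  36  36  37  42  38  36  28  20  22  22  23  22  21
   22  22  32  39  37  70  96 103 105 107 105  96  93 122 143 141 140 140
  140 141 141 144 145 133 114  94  80  74  71  70  72  77  82  72  75  91
   96  96  92  92]
 [ 86  85  87  88  69  42  35  38  41  39  38  30  21  22  23  22  22  20
   21  34  39  38  35  69  96 103 107 107 103  96  92 123 143 141 141 141
  141 141 141 141 141 141 141 141 142 143 150 162 160 135  95  78  79  88
   98  97  90  84]
 [ 81  81  82  85  68  40  35  38  42  39  37  31  20  20  22  33  40  39
   39  41  40  37  35  70  97 103 106 106 102  93  90 123 144 142 142 141
  142 141 141 141 142 142 142 142 142 141 149 164 163 135  92  79  82  83
   85  86  84  83]
 [127 127 127 129  98  45  38  41  41  39  37  32  23  20  34  41  40  39
   39  40  39  37  35  71  99 104 106 107 102  
[... 1102 characters left out ...]
284.6 227. ]
 [325.5 225.6]
 [278.9 198.8]]
[[282.1  15.3]
 [299.4  15. ]] [[160 159 160 162 141 107  98 102 101 100 101 101 100  98  98  99 100 101
   93  87  94  95  94  94  94  94  94  94  93  94]
 [159 160 162 136  97  99 101 103 102 100 101 101 101 100  99 100 101 100
  101  95  90  94  95  94  94  93  94  94  95  93]
 [160 161 161 127  91  99 109 138 147 123 104 107 106  99 100 107 119 131
  118  78  77  96  96  95  95  94  93  94  93  93]
 [142 107  69  71  97 103 104 103 118 127 132 138 136 131 109 100 102 101
   93  68  75  95  95  95  94  94  92  98 105 101]
 [119 109  71  75 100 103 105 105 105 105 102 101 100 100 101 103 103 101
   93  69  57  70  85  94  93  92 129 157 155 155]]
```

The travel needed is 87.9 mm, which fits the 78–98 range. I'm descending behind the keeper with the fingers 67 mm apart, astride plate and lever.

Call:
play_rows(targets="0 0 0 .001 0 -.03 .45;0 0 0 .001 0 -.06 .45;0 0 0 .001 0 -.078 .45;0 0 0 .001 0 -.078 .45;0 0 0 .001 0 -.078 .45")

```text
time: 19.0
tool_pos: [0.5584, -0.2459, 0.0915]
tool_rot: [-0.001, 0.682, 0.731, -0.001]
ft_force: [-0.0, -0.5, 0.1]
grip_width: 0.0677
finger_force: 0.0
```

Call:
play_rows(targets="0 0 0 -.0004 .006 0 .45;0 0 0 -.0008 .012 0 .45;0 0 0 -.0013 .018 0 .45;0 0 0 -.0015 .022 0 .45;0 0 0 -.0018 .025 0 .45")

```text
time: 19.5
tool_pos: [0.5566, -0.2196, 0.0914]
tool_rot: [-0.001, 0.682, 0.731, -0.001]
ft_force: [-0.4, 0.2, 0.6]
grip_width: 0.0673
finger_force: 0.0
```

Call:
play_rows(targets="0 0 0 0 .003 0 .45;0 0 0 -.0004 .006 0 .45;0 0 0 -.0006 .009 0 .45;0 0 0 -.0008 .012 0 .45;0 0 0 -.0008 .012 0 .45")

```text
time: 20.0
tool_pos: [0.5557, -0.2078, 0.0911]
tool_rot: [-0.001, 0.682, 0.731, -0.001]
ft_force: [0.4, 0.0, 0.5]
grip_width: 0.0675
finger_force: 0.0
```

Call:
play_rows(targets="0 0 0 0 .001 0 .45;0 0 0 0 .002 0 .45;0 0 0 -.0002 .003 0 .45;0 0 0 -.0002 .004 0 .45;0 0 0 -.0003 .004 0 .45")

```text
time: 20.5
tool_pos: [0.5554, -0.2051, 0.0912]
tool_rot: [-0.0, 0.683, 0.731, -0.001]
ft_force: [0.0, -0.9, -0.4]
grip_width: 0.0673
finger_force: 0.7
```

Call:
play_rows(targets="0 0 0 0 .001 0 .45;0 0 0 0 .002 0 .45;0 0 0 -.0002 .003 0 .45;0 0 0 -.0002 .003 0 .45;0 0 0 -.0002 .003 0 .45")

```text
time: 21.0
tool_pos: [0.5551, -0.2019, 0.0912]
tool_rot: [-0.001, 0.682, 0.731, -0.001]
ft_force: [0.5, -3.2, -1.9]
grip_width: 0.0672
finger_force: 1.9
```

Call:
play_rows(targets="0 0 0 0 .001 0 .45;0 0 0 0 .002 0 .45;0 0 0 -.0002 .003 0 .45;0 0 0 -.0002 .003 0 .45;0 0 0 -.0002 .003 0 .45")

```text
time: 21.5
tool_pos: [0.5549, -0.1982, 0.0912]
tool_rot: [-0.001, 0.682, 0.731, -0.001]
ft_force: [-0.3, -3.2, -0.5]
grip_width: 0.0676
finger_force: 1.6
```

Contact with the guard came at y ≈ -0.204 with about 3 N of spring force, and the keeper is moving. I'm pushing on to near the mark.

Call:
play_rows(targets="0 0 0 -.0006 .008 0 .45;0 0 0 -.0011 .016 0 .45;0 0 0 -.0017 .024 0 .45;0 0 0 -.0022 .032 0 .45;0 0 0 -.0028 .04 0 .45")

```text
time: 22.0
tool_pos: [0.5521, -0.1579, 0.0913]
tool_rot: [-0.001, 0.682, 0.731, -0.001]
ft_force: [1.5, -3.2, -1.2]
grip_width: 0.0668
finger_force: 2.4
```

Call:
play_rows(targets="0 0 0 -.0006 .008 0 .45;0 0 0 -.0011 .016 0 .45;0 0 0 -.0017 .024 0 .45;0 0 0 -.0022 .031 0 .45;0 0 0 -.0024 .034 0 .45")

```text
time: 22.5
tool_pos: [0.5498, -0.1233, 0.0912]
tool_rot: [-0.001, 0.682, 0.731, -0.001]
ft_force: [1.3, -3.2, -0.6]
grip_width: 0.0674
finger_force: 2.4
```

Call:
play_rows(targets="0 0 0 0 0.001 0 .45;0 0 0 0 .002 0 .45;0 0 0 0 .003 0 .45;0 0 0 0 .003 0 .45;0 0 0 0 .003 0 .45")

```text
time: 23.0
tool_pos: [0.5497, -0.1217, 0.0912]
tool_rot: [-0.001, 0.682, 0.731, -0.001]
ft_force: [-0.1, -4.5, 0.3]
grip_width: 0.0672
finger_force: 2.2
```

Run:
```python
from h import *
import pickle
from bench import sensors,viewer
s=sensors.state();print(s['tool_pos'],s['ft_force'].round(1))
c=wrist('w8');sc=viewer.capture('scene');pickle.dump(sc,open('scene8.pkl','wb'))
p=[.5477,-.0865,.0702]
W=lambda P:[p[0]+np.cos(p[2])*P[0]-np.sin(p[2])*P[1],p[1]+np.sin(p[2])*P[0]+np.cos(p[2])*P[1],P[2]]
for t in(.08,.084,.088):print('tip',proj(c,W((0,.054+t,.069))).round(1))
print('scene ptr/mark',proj(sc,[W((-.025,-.125+.085,.048)),W((-.028,-.037,.048))]).round(1))
u=proj(sc,W((-.028,-.037,.048)))[0].astype(int)
a=cv2.resize(c['image'][60:340,180:400,::-1],None,fx=2,fy=2,interpolation=cv2.INTER_CUBIC)
x0,y0=u[0]-22,u[1]-28
b=cv2.resize(sc['image'][y0:y0+56,x0:x0+44,::-1],None,fx=8,fy=8,interpolation=cv2.INTER_CUBIC)[:,:350]
im=np.zeros((560,800,3),np.uint8);im[:a.shape[0],:440]=a;im[:448,445:795]=b
cv2.imwrite('pics/w8c.png',np.clip(im*1.5,0,255).astype(np.uint8));print('origin',x0,y0)
```

```text
[ 0.54974124 -0.12167484  0.09124627] [-0.1 -4.5  0.3]
tip [[ 275.5 -124.9]]
tip [[ 275.4 -136.8]]
tip [[ 275.4 -148.9]]
scene ptr/mark [[340.4 230.6]
 [340.3 231.4]]
origin 318 203
```

View pics/w8c.png

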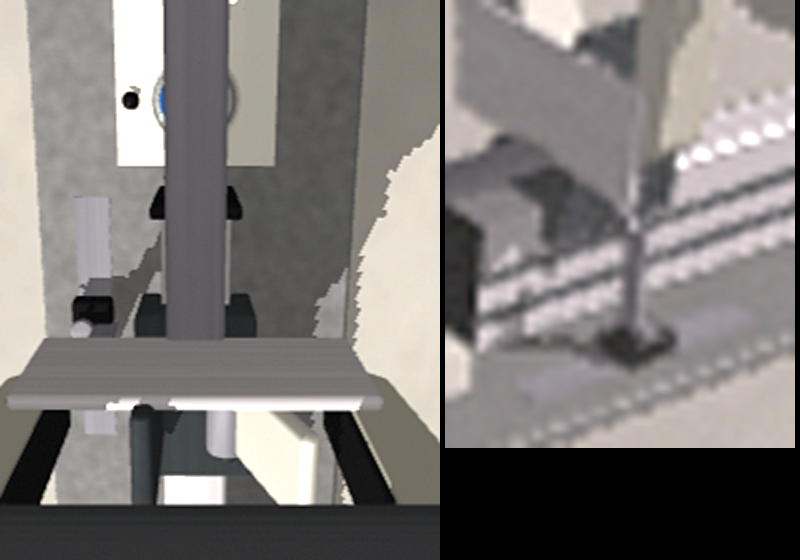

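The pictures show the guard edge at crop rows ~396–409, the white block's edge at row 165, the lever still open, and the blade upright in the scene crop at (632,100–230). The guard hides the pointer, so I'll check travel numerically from the guard edge relative to the block edge, both at home and now.

Run:
```python
from h import *
import pickle
p=[.5477,-.0865,.0702]
def inv(P):
    d=np.array(P[:2])-p[:2];return np.array([d[0]*np.cos(p[2])+d[1]*np.sin(p[2]),-d[0]*np.sin(p[2])+d[1]*np.cos(p[2])]).round(4)
for n,cols,rb,rg in(('w6',(270,272,310,312),(50,72),(180,205)),('w7',(),0,0),('w8',(243,246,312,316),(130,160),(245,275))):
    if not cols: continue
    c=pickle.load(open(n+'.pkl','rb'));g=cv2.cvtColor(c['image'],cv2.COLOR_RGB2GRAY).astype(int)
    for k in cols:
        d=np.diff(g[:,k]);b=rb[0]+np.argmin(d[rb[0]:rb[1]]);print(n,k,'block',b+.5,inv(onz(c,(k,b+.5),.022)))
    for k in (265,285,300,315):
        print(n,k,'guard col',g[rg[0]:rg[1],k])
```

```text
w6 270 block 63.5 [-0.0211  0.0186]
w6 272 block 63.5 [-0.0189  0.0186]
w6 310 block 61.5 [0.0223 0.0198]
w6 312 block 61.5 [0.0244 0.0198]
w6 265 guard col [ 85  84  83  82  75  60  62  62  63  63  65  62  63  82 135 164 164  75
  81  81  84  84  85  86  85]
w6 285 guard col [44 44 43 42 48 64 63 62 63 65 63 62 64 82 92 79 57 18 21 21 22 22 22 22
 19]
w6 300 guard col [ 27  25  24  29  52  64  63  62  64  64  64  62  67 109 147 157 129 105
 106 106 105 104 104 103 103]
w6 315 guard col [ 46  48  45  47  65  63  63  63  64  64  64  63  72 120 150 153  93  75
  70  76  94 131 145 141 141]
w8 243 block 142.5 [-0.0217  0.0204]
w8 246 block 142.5 [-0.0198  0.0204]
w8 312 block 142.5 [0.0223 0.0202]
w8 316 block 142.5 [0.0249 0.0202]
w8 265 guard col [ 79  79  81  77  75  77  77  77  77  78  78  76  83  95 113 132 169 173
  90  84  35  25  27  27  27  27  27  27  27  27]
w8 285 guard col [ 78  78  81  78  74  77  76  76  77  78  79  75  82 102 127 148 163 173
 199 176 127 112 114 115 115 116 116 117 117 117]
w8 300 guard col [ 78  80  81  78  76  78  77  77  76  77  79  77  83 103 130 147 161 171
 193 179 177 168 168 168 168 168 168 169 169 169]
w8 315 guard col [ 79  80  81  79  75  77  77  78  77  79  78  78  82 105 130 147 160 172
 190 178 147 135 157 168 167 166 166 166 167 166]
```

Run:
```python
from h import *
import pickle
p=[.5477,-.0865,.0702]
def inv(P):
    d=np.array(P[:2])-p[:2];return np.array([d[0]*np.cos(p[2])+d[1]*np.sin(p[2]),-d[0]*np.sin(p[2])+d[1]*np.cos(p[2])]).round(4)
for n,k,f,r in(('w6',300,192.7,196.4),('w8',300,257.4,264.5)):
    c=pickle.load(open(n+'.pkl','rb'))
    print(n,inv(onz(c,(k,f),.105)),inv(onz(c,(k,r),.105)),c['origin'])
c=pickle.load(open('w7.pkl','rb'));g=cv2.cvtColor(c['image'],cv2.COLOR_RGB2GRAY)
for k in(296,305,312,325,335):print(k,g[165:185,k])
print([inv(onz(c,(305,r),.105)) for r in(172,178)])
```

```text
w6 [ 0.0061 -0.106 ] [ 0.0061 -0.1096] [ 0.53625624 -0.1172207   0.42017666]
w8 [ 0.0102 -0.0218] [ 0.0103 -0.0252] [ 0.54580703 -0.04610979  0.24250826]
296 [ 87  88  87  90  90  88  85  75 101 140 159 166 161 110 117 115 105  85
  87  88]
305 [ 83  82  82  82  82  85  82  72 108 141 158 163 157 110 117 115 105  85
  86  87]
312 [ 84  84  83  82  82  83  82  74 112 141 160 162 151 114 116 114  99  90
  90  90]
325 [ 56  57  57  54  16  20  32  84 122 142 162 160 137 114 115  88  20  25
  26  27]
335 [ 60  59  60  59  60  58  61  83 100  46  30  40  40  40  40  41  41  41
  42  41]
[array([-0.0327, -0.1061]), array([-0.0327, -0.1101])]
```

Vision and kinematics agree on 83.3–84 mm of travel, so about 4.4 mm remains. I'll do the rest, then squeeze gradually.

Call:
play_rows(targets="0 0 0 -.0001 .0015 0 .45;0 0 0 -.0002 .003 0 .45;0 0 0 -.0003 .0044 0 .45;0 0 0 -.0003 .0044 0 .45;0 0 0 -.0003 .0044 0 .45")

```text
time: 23.6
tool_pos: [0.5494, -0.1166, 0.0912]
tool_rot: [-0.001, 0.682, 0.731, -0.001]
ft_force: [-0.1, -3.5, 2.2]
grip_width: 0.0673
finger_force: 1.9
```

Call:
play_rows(targets="0 0 0 0 0 0 .3;0 0 0 0 0 0 .2;0 0 0 0 0 0 .1;0 0 0 0 0 0 0;0 0 0 0 0 0 -.1", newtons=20)

```text
time: 24.1
tool_pos: [0.5535, -0.1164, 0.0919]
tool_rot: [0.002, 0.682, 0.732, 0.002]
ft_force: [8.5, -2.4, -0.5]
grip_width: 0.0438
finger_force: 4.5
```

Call:
play_rows(targets="0 0 0 0 0 0 -.2;0 0 0 0 0 0 -.3;0 0 0 0 0 0 -.4;0 0 0 0 0 0 -.5;0 0 0 0 0 0 -.6")

```text
time: 24.6
tool_pos: [0.549, -0.1173, 0.0921]
tool_rot: [-0.001, 0.682, 0.731, -0.001]
ft_force: [-0.9, -3.6, 8.2]
grip_width: 0.0277
finger_force: 20.1
```

Call:
play_rows(targets="0 0 0 0 0 0 -1;0 0 0 0 0 0 -1;0 0 0 0 0 0 -1;0 0 0 0 0 0 -1;0 0 0 0 0 0 -1")

```text
time: 25.1
tool_pos: [0.5489, -0.1173, 0.0921]
tool_rot: [-0.001, 0.682, 0.731, -0.001]
ft_force: [-0.1, -4.1, 7.9]
grip_width: 0.0279
finger_force: 20.1
```

Run:
```python
from h import *
import pickle
from bench import sensors,viewer
s=sensors.state();print(s['tool_pos'],s['ft_force'].round(1),s['grip_width'],s['finger_force'])
c=wrist('w9');sc=viewer.capture('scene');pickle.dump(sc,open('scene9.pkl','wb'))
p=[.5477,-.0865,.0702]
def inv(P):
    d=np.array(P[:2])-p[:2];return np.array([d[0]*np.cos(p[2])+d[1]*np.sin(p[2]),-d[0]*np.sin(p[2])+d[1]*np.cos(p[2])]).round(4)
g=cv2.cvtColor(c['image'],cv2.COLOR_RGB2GRAY).astype(int)
for k in(285,300,315):
  print(g[250:270,k]); d=np.diff(g[:,k])
for k in(243,246,312,316):
    d=np.diff(g[:,k]);b=120+np.argmin(d[120:170]);print('block',b+.5,inv(onz(c,(k,b+.5),.022)))
for r in(257.4,264.5):print(inv(onz(c,(300,r),.105)))
# vials in scene view
W=lambda P:[p[0]+np.cos(p[2])*P[0]-np.sin(p[2])*P[1],p[1]+np.sin(p[2])*P[0]+np.cos(p[2])*P[1],P[2]]
h=cv2.cvtColor(sc['image'],cv2.COLOR_RGB2HSV);m=cv2.inRange(h,(100,120,50),(130,255,255));n,l,st,ce=cv2.connectedComponentsWithStats(m)
print([(ce[i].round(1),st[i][4]) for i in range(1,n) if st[i][4]>4 and 200<ce[i][0]<400 and ce[i][1]>200])
print(proj(sc,[W((0,y,.055)) for y in(.04,.082,.124)]).round(1))
```

```text
[ 0.54894533 -0.11731993  0.09210222] [-0.1 -4.1  7.9] 0.027870501859520655 20.131687656976283
[ 83  83  84  84  85  84  89 110 137 159 173 186 211 189 134 119 122 122
 122 123]
[ 83  84  83  84  86  84  89 112 138 157 173 184 207 191 138  86  90  90
  90  90]
[ 83  84  84  86  86  84  90 112 137 136 141 102  98  95  85  80  81  81
  80  80]
block 149.5 [-0.0225  0.0202]
block 149.5 [-0.0206  0.0202]
block 149.5 [0.022  0.0201]
block 149.5 [0.0245 0.0201]
[ 0.0098 -0.0178]
[ 0.0099 -0.0212]
[(array([309.4, 231.7]), np.int32(7)), (array([296.5, 236.5]), np.int32(8))]
[[308.5 232.5]
 [294.3 237.3]
 [279.4 242.4]]
```

Run:
```python
from h import *
import pickle
sc=pickle.load(open('scene9.pkl','rb'));h=cv2.cvtColor(sc['image'],cv2.COLOR_RGB2HSV)
m=cv2.inRange(h,(98,70,30),(135,255,255));m[:220]=0;m[255:]=0;m[:,:265]=0;m[:,325:]=0
v,u=np.nonzero(m);print(sorted(zip(u,v)))
print(sc['image'][236:254,272:290].mean(2).astype(int))
s8=pickle.load(open('scene8.pkl','rb'))
h=cv2.cvtColor(s8['image'],cv2.COLOR_RGB2HSV);m=cv2.inRange(h,(98,70,30),(135,255,255));v,u=np.nonzero(m[220:255,265:325]);print(sorted(zip(u+265,v+220)))
```

```text
[(np.int64(276), np.int64(251)), (np.int64(277), np.int64(252)), (np.int64(278), np.int64(242)), (np.int64(278), np.int64(252)), (np.int64(279), np.int64(241)), (np.int64(279), np.int64(242)), (np.int64(280), np.int64(241)), (np.int64(280), np.int64(242)), (np.int64(281), np.int64(240)), (np.int64(281), np.int64(241)), (np.int64(281), np.int64(242)), (np.int64(282), np.int64(240)), (np.int64(282), np.int64(241)), (np.int64(282), np.int64(242)), (np.int64(283), np.int64(240)), (np.int64(283), np.int64(241)), (np.int64(293), np.int64(236)), (np.int64(293), np.int64(237)), (np.int64(294), np.int64(236)), (np.int64(294), np.int64(237)), (np.int64(295), np.int64(236)), (np.int64(295), np.int64(237)), (np.int64(295), np.int64(247)), (np.int64(296), np.int64(236)), (np.int64(296), np.int64(237)), (np.int64(296), np.int64(247)), (np.int64(297), np.int64(235)), (np.int64(297), np.int64(236)), (np.int64(297), np.int64(237)), (np.int64(297), np.int64(247)), (np.int64(298), np.int64(235)), (np.int64(298), np.int64(236)), (np.int64(298), np.int64(237)), (np.int64(298), np.int64(247)), (np.int64(2
[... 3136 characters left out ...]
.int64(299), np.int64(246)), (np.int64(306), np.int64(242)), (np.int64(307), np.int64(232)), (np.int64(307), np.int64(242)), (np.int64(308), np.int64(232)), (np.int64(308), np.int64(233)), (np.int64(308), np.int64(242)), (np.int64(309), np.int64(231)), (np.int64(309), np.int64(232)), (np.int64(309), np.int64(233)), (np.int64(309), np.int64(242)), (np.int64(309), np.int64(243)), (np.int64(310), np.int64(231)), (np.int64(310), np.int64(232)), (np.int64(310), np.int64(233)), (np.int64(310), np.int64(243)), (np.int64(311), np.int64(231)), (np.int64(311), np.int64(232)), (np.int64(311), np.int64(242)), (np.int64(312), np.int64(231)), (np.int64(312), np.int64(232)), (np.int64(312), np.int64(242))]
```

All three caps sit at seated height with even spacing under the tongue. Travel is about 88 mm, level with the mark. The lever is shut (27.9 mm wide at 20 N) and the arm is steady, so I'm handing in.

```bash
python3 -c "
from bench import order;print(order.hand_in())"
```

```text
the job is handed in; nothing more can be done
None
```

I handed the job in at about 25 s: both vials are seated, the keeper is out about 88 mm at the mark, and the lever is held shut against the grip plate at 20 N; the guard hid the pointer at the end, so its position (within about 1 mm) comes from the measured travel, not a direct view.

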